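# Set out the carver's display

### The job

Set out the stall's display: stand the large brown pot in the middle of the round red stand, then nest the green pot inside it, and then the orange pot inside the green one, each standing upright on the floor of the one around it. Stand the pale wooden man with the pointed hat upright on the dark board, exactly halfway between its two blue vases, and stand the dark wooden owl upright in the middle of the elephant's yellow saddle (the two figures at any point of the job, facing any way). Leave the white tea cup where it is.

Things in the scene. Friction and masses are not known exactly. Their poses are not given: they have to be found in the camera images.
- pot_large_c (a point): Large pot, loose: brown wooden open round pot, outer diameter 68 mm, height 36 mm, wall 4 mm (mouth 60 mm), floor 6 mm thick. Widest and shortest of the three. The point is on its axis, half-way up (18 mm above its underside); z is its axis, up. Weight 0.08 to 0.15 kg.
- pot_medium_c (a point): Medium pot, loose: green lacquered open round pot, outer diameter 50 mm, height 66 mm, wall 4 mm (mouth 42 mm), floor 6 mm thick. The point is on its axis, half-way up (33 mm above its underside); z is its axis, up. In the large pot its rim stands 36 mm above the large pot's rim. Weight 0.07 to 0.12 kg.
- pot_small_c (a point): Small pot, loose: orange lacquered narrow tall pot, outer diameter 32 mm, height 96 mm. The point is on its axis, half-way up (48 mm above its underside); z is its axis, up. In the medium pot its rim stands 36 mm above the medium pot's rim. Weight 0.05 to 0.1 kg.
- man_c (a point): Pale wooden figure of an old man with a pointed straw-coloured hat (42 mm across) and a white beard, loose: round, body 42 mm in diameter from 16 to 68 mm above its underside, foot 48 mm in diameter, 106 mm tall. The point is on its axis, half-way up (53 mm above its underside); z is up. Weight 0.09 to 0.16 kg.
- owl_c (a point): Dark brown wooden owl with white eyes and two ear tufts, loose: round, 40 mm in diameter (wings 45 mm), body 72 mm tall, ear tufts to 78 mm. The point is on its axis, 36 mm above its underside; z is up. Weight 0.07 to 0.14 kg.
- stand_top (a point): Round red stand, fixed: a disc 110 mm in diameter, 12 mm high. The point is the centre of its flat top; z is up.
- board_mid (a point): Dark wooden display board, fixed, 260 mm long, 75 mm wide, 12 mm thick, with a blue vase (38 mm in diameter, top 85 mm above the table) fixed near each end, 105 mm either side of the middle. The point is on the board's top face, exactly halfway between the vases; its y axis runs along the board from vase to vase, z is up.
- saddle (a point): Yellow saddle of a pale carved elephant, fixed: a flat square plate 64 by 64 mm, its top 70 mm above the table. The point is the centre of the plate's top. y points to the elephant's head, whose top is 79 mm above the table and centre 57 mm from the saddle's centre; the trunk reaches 101 mm from it. z is up.
- cup_c (a point): White ceramic tea cup, loose, 64 mm across, 55 mm tall, standing among the pots and figures; not part of the job. The point is on its axis, half-way up.

How it is judged:
By the outcome, as a careful person would: the job done as asked, in the order asked, and still so for the second after the job is handed in, with the robot touching nothing.
It also fails if it takes over 128 s, if anything falls off the work surface, if the arm or the gripper's body presses on something with over 40 N, if the wrist force passes 120 N, or if a joint passes its speed limit or range.

### The arm

A 6-joint arm with a two-finger parallel gripper is mounted at the origin on the work surface. World frame = base frame: x ahead of the robot, y to its left, z up, the work surface at z = 0. Lengths are in mm, angles in rad, forces in N, time in s.
With the tool pointing down it reaches from about 250 to 775 mm from the base axis. Payload 8.9 kg.
Tool frame: the origin (TCP) lies midway between the tips of the shut fingers; the grasp point (between the pads) lies 19 mm behind it; z points along the fingers, y is the line along which they close (so a half turn about z gives the same grasp; the last joint's range is limited). The gripper opens to 85 mm and grips with 20 to 120 N. Pads are 22 mm wide; open, the fingers measure 114 mm over their backs; the gripper's body (76 mm by 85 mm) begins 54 mm behind the grasp point. The pads swing forward as they close: fully open they stand 13 mm farther back than shut.
Start: joints at [1.187, 0.291, -0.153, 1.127, 0, 1.431], TCP at [127.234, 509.348, 231.305] pointing down, gripper open.
Joint ranges: [-2.52, 2.52], [-0.91, 1.74], [-1.3, 1.37], [-1.96, 2.02], [-1.52, 1.47], [-3.14, 3.14]. Speed limits (rad/s): [2.22, 2.22, 2.79, 3.14, 3.14, 3.14].

### API

Orientations are given as [roll, pitch, yaw] about the fixed x, y, z axes, in that order (R = Rz(yaw) Ry(pitch) Rx(roll)).
In Python, from cell import env gives the robot as it stands.
- The arm moves only by the tool drive_tool, never from a script. Its argument "plan" is a list of rows, each an object with "delta_pos": the shift along the tool's x, y, z in cm, a list of three; "twist": the turn, a rotation vector about the tool's x, y, z in degrees, a list of three. In form: [{"delta_pos": [dx, dy, dz], "twist": [ax, ay, az]}, ...]. A call has 1 to 12 rows; each row is the pose to reach, as a shift and turn from the pose commanded when the call began, along the tool's axes at that moment; what a row does not reach only later rows make up. A row lasts 1/10 s, in which the tool goes at most 50 mm and 8.59 degrees, less where a joint would pass 70% of its speed; a pose out of reach is approached as far as the arm can. A call with a gripper value outside its range is refused whole. "claw" is the opening, from 0 (shut) to 1 (fully open), set as the call begins (left out, the last holds). The fingers move at their own pace and stop on an object; "grip_force" is the grip in N (left out, the last holds). Time passes only in rows, so rows that repeat a pose let the fingers close. It gives the time, the measured TCP pose, the force, the opening and the grip force at its end, in the units of the state.
- env.sense(): the state, without advancing time (a new reading comes with each control period).
- env.grab_frame(name): name is "scene" or "top" or "wrist"; returns a dict with "color" (400x640x3 uint8, red, green, blue), "range_z" (400x640 float32, mm along the optical axis (not along the pixel's ray), 0 where there is no reading), "fov_y" (degrees; the focal length in pixels is half the picture's height over the tangent of half this angle, whatever the lens; pixels are square), "cx", "cy" (the principal point, pixels), "rvec" (rotation vector, rad) and "tvec" (3), from world to camera coordinates, as OpenCV has them. Camera axes: x right, y down, z forward; pixel columns grow to the right and rows downward; lengths in mm; the calibration is good to about 2 mm. A picture is of the moment at which its call begins.
- env.job_done(): hands the job in; it is judged then, once.
The state is a dict: "time": time; "qpos": joint angles; "joint_vel": joint speeds; "joint_torque": joint torques, N m; "tcp_pos": TCP position; "ee_rot": TCP orientation; "force": force on the tool from outside, world axes, zero at the start; "ft_torque": the same for the moment, N m; "finger_gap": opening from 0.0 (shut) to 1.0 (fully open); "gripper_force": force on a finger pad.
Only numpy, scipy, OpenCV 4.12 (cv2) and the standard library are available. Lean on these libraries where they do the work, as an engineer would, in place of code of your own. Each camera call takes 0.05 s, during which the arm holds its last target. There are 200 camera calls.

## Working session

There is one attempt and no reset: what is moved stays moved. The work goes in short steps, Python scripts to look and compute and a tool call to move; the robot and the scene stay as the last step left them, time stands still between calls to the robot, and variables do not carry over. Pictures are saved under pics/ and viewed, at most 16 in all, crops included, and the job is handed in when it is done.

Besides the shell and the picture viewer there is one more tool, called after "Call:" in YAML: its name, and indented under it one key for each argument. drive_tool: Moves the arm, as the interface text tells. Its arguments: {"type":"object","properties":{"plan":{"type":"array"},"claw":{"type":"number"},"grip_force":{"type":"number"}},"required":["plan"]}

```bash
mkdir -p pics; ls; cat > h.py <<'E'
import numpy as np, cv2
from cell import env
from scipy.spatial.transform import Rotation as R
def grab(n):
    f=env.grab_frame(n); h=f["color"].shape[0]
    f["f"]=h/2/np.tan(np.radians(f["fov_y"])/2); f["R"]=R.from_rotvec(np.ravel(f["rvec"])).as_matrix(); f["t"]=np.ravel(f["tvec"]); return f
def save(f,name): cv2.imwrite("pics/"+name,f["color"][:,:,::-1])
def cloud(f):
    z=f["range_z"]; v,u=np.mgrid[:z.shape[0],:z.shape[1]]
    p=np.dstack([(u-f["cx"])*z/f["f"],(v-f["cy"])*z/f["f"],z])
    w=(p-f["t"])@f["R"]; w[z<=0]=np.nan; return w
E
python3 - <<'E'
from h import *
s=env.sense(); print(s)
for n in ("scene","top"):
    f=grab(n); save(f,n+"0.png"); np.savez(n+"0.npz",**f)
    print(n,f["f"],f["cx"],f["cy"],-f["R"].T@f["t"],f["R"][2], (f["range_z"]>0).mean())
E
```

```text
pics
{'time': 0.0, 'qpos': array([ 1.18670094e+00,  2.91257458e-01, -1.54086228e-01,  1.12667789e+00,
        5.91135845e-06,  1.43147997e+00]), 'joint_vel': array([ 1.07624160e-03, -5.80677629e-04,  7.59581734e-04, -2.18401631e-03,
       -4.16329182e-05, -3.35022770e-04]), 'joint_torque': array([-2.69124357e-03, -5.37139356e+01,  3.31366181e+01,  1.57523848e-02,
       -5.06388860e-04, -9.08985101e-06]), 'tcp_pos': array([127.07883208, 508.96990558, 230.75911025]), 'ee_rot': array([-3.14038009e+00, -1.76000289e-04,  2.89681351e+00]), 'force': array([-0.77455479,  0.49654259,  0.2901672 ]), 'ft_torque': array([-0.00274502, -0.00709427,  0.09167433]), 'gripper_force': 0.0, 'finger_gap': 1.000582223013147}
scene 451.95444688666953 323.34638736134605 205.33524302649104 [1081.03262153 -189.51520804 1096.47157422] [-0.48576862  0.17324837 -0.85674608] 0.99588671875
top 365.9896411515886 312.1351610680165 195.00902700038688 [ 429.11242791    3.55370901 1038.5490648 ] [ 0.07022163  0.01573876 -0.99740725] 0.99614453125
```

View pics/scene0.png

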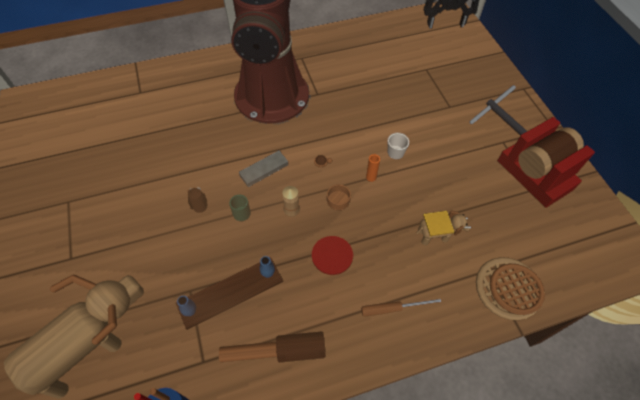

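View pics/top0.png

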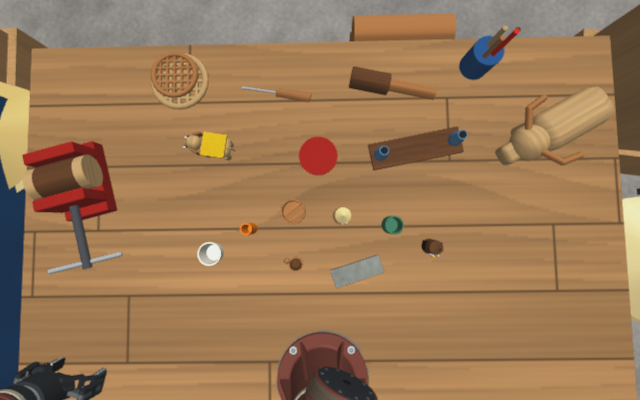

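The scene view shows owl (197,200), green pot (240,207), man (290,200), brown pot (338,197), orange pot (372,167), cup (398,146), stand (332,255), board with vases (187,305)/(266,266) and elephant saddle (438,224). The top view has the same things: stand (318,155), saddle (214,145), brown pot (294,211), orange (248,229), man (343,215), green (392,225), owl (432,247) and cup (209,253). Next I zoom in and measure.

```bash
cat > m.py <<'E'
from h import *
f=dict(np.load("top0.npz")); w=cloud(f)
H=w[:,:,2]
print("table z",np.nanmedian(H))
m=((H>8)&(w[:,:,0]>150)&(w[:,:,0]<760)&(abs(w[:,:,1])<420)).astype(np.uint8)
n,l,st,c=cv2.connectedComponentsWithStats(m)
for i in range(1,n):
    if st[i,4]<60: continue
    p=w[l==i]; z=np.nanpercentile(p[:,2],97); t=p[p[:,2]>z-6]
    (cx,cy),r=cv2.minEnclosingCircle(t[:,:2].astype(np.float32))
    print(i,c[i].round(),st[i,4],"z97 %.0f"%z,"top mean",t[:,:2].mean(0).round(1),"circ %.1f %.1f r%.1f"%(cx,cy,r),"zmin",np.nanmin(p[:,2]).round(), f["color"][l==i].mean(0).round())
E
python3 m.py
python3 - <<'E'
import cv2,numpy as np
a=cv2.imread("pics/top0.png")[190:285,190:450]; b=cv2.imread("pics/scene0.png")[125:225,180:440]
cv2.imwrite("pics/crop0.png",np.vstack([cv2.resize(a,(780,285),interpolation=3),cv2.resize(b,(780,300),interpolation=3)]))
E
```

```text
table z -0.3924321351461873
2 [417. 148.] 2408 z97 86 top mean [ 630.  -277.5] circ 628.6 -276.0 r116.7 zmin 8.0 [97. 72. 55.]
3 [210. 145.] 1004 z97 77 top mean [640.9 314.7] circ 639.8 299.9 r55.5 zmin 8.0 [189. 156.  55.]
4 [318. 156.] 1139 z97 15 top mean [612.2   1.2] circ 612.4 1.5 r54.9 zmin 8.0 [171.  46.  39.]
5 [292. 211.] 149 z97 38 top mean [455.9  74.1] circ 454.8 72.9 r33.8 zmin 8.0 [155. 108.  67.]
14 [342. 216.] 240 z97 103 top mean [440.6 -60.3] circ 440.1 -61.1 r12.8 zmin 8.0 [198. 180. 124.]
21 [393. 225.] 221 z97 68 top mean [ 414.9 -196.4] circ 414.9 -196.8 r24.8 zmin 8.0 [64. 94. 72.]
23 [248. 229.] 170 z97 98 top mean [409.9 190.3] circ 410.0 190.6 r15.9 zmin 8.0 [168.  94.  33.]
30 [432. 247.] 295 z97 77 top mean [ 352.8 -302.4] circ 354.5 -302.7 r17.4 zmin 9.0 [91. 66. 46.]
31 [209. 254.] 314 z97 57 top mean [343.7 299.8] circ 344.1 297.5 r31.9 zmin 8.0 [179. 175. 163.]
36 [357. 271.] 967 z97 25 top mean [ 288.7 -101.2] circ 286.5 -101.5 r72.5 zmin 8.0 [142. 144. 136.]
37 [294. 264.] 142 z97 23 top mean [308.5  68.6] circ 312.8 75.6 r21.0 zmin 8.0 [113.  77.  49.]
```

View pics/crop0.png

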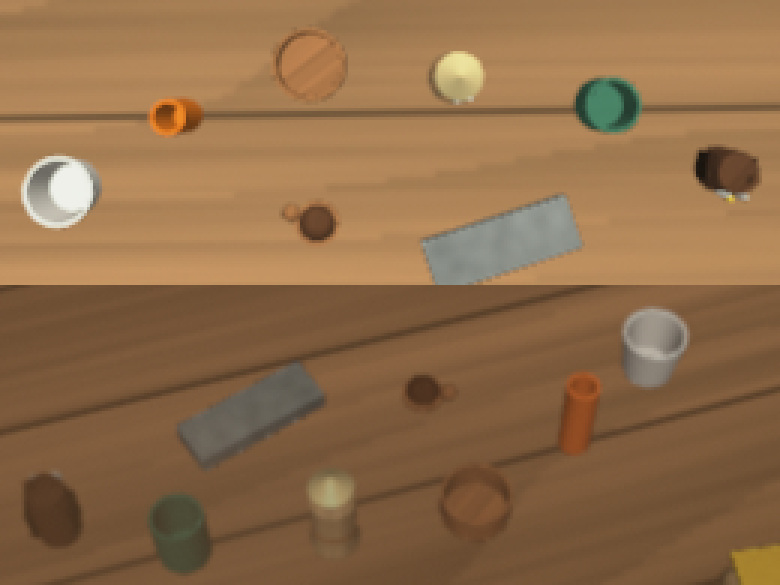

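All pots and figures stand upright. I measure board and saddle, and cross-check the positions with the scene camera.

```bash
cat > m2.py <<'E'
from h import *
G=dict(large=(455,73,38),green=(415,-197,68),orange=(410,190,98),man=(440,-61,96),owl=(354,-302,76),stand=(612,1,13),cup=(344,298,57))
def circ(p):
    h=cv2.convexHull(p[:,:2].astype(np.float32))[:,0]
    A=np.c_[2*h,np.ones(len(h))]; s=np.linalg.lstsq(A,(h**2).sum(1),rcond=None)[0]; return s[0],s[1],np.sqrt(s[2]+s[0]**2+s[1]**2)
for n in ("top","scene"):
    f=dict(np.load(n+"0.npz")); w=cloud(f); C=f["color"].astype(int); print(n)
    for k,(x,y,z) in G.items():
        d=np.hypot(w[:,:,0]-x,w[:,:,1]-y); p=w[(d<62)&(abs(w[:,:,2]-z)<6)]
        if len(p)<8: print(k,len(p)); continue
        print(k,len(p),"z %.1f"%np.median(p[:,2]),"circ %.1f %.1f r%.1f"%circ(p), "minc %.1f %.1f r%.1f"%tuple(np.r_[cv2.minEnclosingCircle(p[:,:2].astype(np.float32))[0],cv2.minEnclosingCircle(p[:,:2].astype(np.float32))[1]]))
    hsv=cv2.cvtColor(f["color"],cv2.COLOR_RGB2HSV)
    m=(hsv[:,:,0]>20)&(hsv[:,:,0]<32)&(hsv[:,:,1]>190)&(abs(w[:,:,0]-625)<90)&(abs(w[:,:,1]-300)<100)&(abs(w[:,:,2]-70)<7)
    p=w[m]; print("saddle",len(p),np.median(p[:,2]).round(1),cv2.minAreaRect(p[:,:2].astype(np.float32)))
    for s in (0,1):
        q=(abs(w[:,:,2]-84)<7)&(abs(w[:,:,0]-630)<110)&((w[:,:,1]<-277) if s else (w[:,:,1]>-277))&(w[:,:,1]<-100)&(w[:,:,1]>-420)
        p=w[q]; print("vase",len(p),"z %.1f"%np.percentile(p[:,2],90),"circ %.1f %.1f r%.1f"%circ(p),cv2.minEnclosingCircle(p[:,:2].astype(np.float32)))
    p=w[(abs(w[:,:,2]-12)<5)&(abs(w[:,:,0]-630)<90)&(abs(w[:,:,1]+277)<160)]; print("board",cv2.minAreaRect(p[:,:2].astype(np.float32)),np.median(p[:,2]))
E
python3 m2.py
```

```text
top
large 103 z 35.1 circ 455.0 73.2 r33.2 minc 455.2 73.3 r34.0
green 90 z 65.4 circ 414.7 -196.5 r24.3 minc 414.9 -196.8 r24.8
orange 53 z 95.3 circ 410.1 190.7 r15.4 minc 410.0 190.6 r15.9
man 160 z 94.6 circ 441.5 -60.5 r18.9 minc 441.5 -60.7 r19.8
owl 101 z 72.1 circ 354.4 -303.2 r17.0 minc 354.2 -302.9 r17.7
stand 1161 z 11.6 circ 612.5 1.5 r54.6 minc 612.7 1.5 r55.1
cup 115 z 54.4 circ 344.3 297.4 r31.0 minc 344.1 297.5 r31.9
saddle 533 69.4 ((637.5962524414062, 284.1430969238281), (63.722164154052734, 63.93588638305664), 80.75592803955078)
vase 73 z 88.4 circ 610.8 -172.5 r12.2 ((610.676513671875, -172.4905242919922), 12.734152793884277)
vase 79 z 88.8 circ 649.6 -379.1 r12.8 ((649.7355346679688, -379.6614990234375), 13.779150009155273)
board ((629.5484619140625, -275.7579040527344), (75.41424560546875, 261.28936767578125), 10.593854904174805) 11.470600646943957
scene
large 111 z 35.7 circ 458.8 76.4 r33.3 minc 458.7 76.9 r34.1
green 94 z 65.3 circ 417.9 -193.9 r24.7 minc 417.6 -193.4 r25.7
orange 47 z 94.5 circ 413.1 193.6 r15.9 minc 413.7 194.6 r17.2
man 130 z 94.7 circ 445.5 -57.2 r19.7 minc 445.8 -56.5 r20.6
owl 85 z 72.5 circ 357.6 -299.7 r17.2 minc 357.4 -299.6 r18.5
stand 1256 z 12.3 circ 616.3 4.2 r54.6 minc 615.5 3.6 r56.3
cup 94 z 54.8 circ 347.5 300.5 r31.3 minc 346.9 300.6 r32.8
saddle 0 nan ((0.0, 0.0), (0.0, 0.0), 0.0)
vase 81 z 89.2 circ 612.8 -169.1 r12.2 ((612.2552490234375, -169.24130249023438), 13.16938304901123)
vase 95 z 88.9 circ 650.9 -375.7 r12.2 ((651.0177001953125, -375.7090148925781), 12.863905906677246)
board ((626.315185546875, -273.98760986328125), (113.35504150390625, 264.81610107421875), 16.51844024658203) 12.11668330422032
  return _methods._mean(a, axis=axis, dtype=dtype,
  ret = ret.dtype.type(ret / rcount)
```

Call:
drive_tool:
  plan:
    - {"delta_pos": [-42.5, -34.2, 8], "twist": [0, 0, -14]}
    - {"delta_pos": [-42.5, -34.2, 8], "twist": [0, 0, -14]}
    - {"delta_pos": [-42.5, -34.2, 8], "twist": [0, 0, -14]}
    - {"delta_pos": [-42.5, -34.2, 8], "twist": [0, 0, -14]}
    - {"delta_pos": [-42.5, -34.2, 8], "twist": [0, 0, -14]}
    - {"delta_pos": [-42.5, -34.2, 8], "twist": [0, 0, -14]}
    - {"delta_pos": [-42.5, -34.2, 8], "twist": [0, 0, -14]}
    - {"delta_pos": [-42.5, -34.2, 8], "twist": [0, 0, -14]}
    - {"delta_pos": [-42.5, -34.2, 8], "twist": [0, 0, -14]}
    - {"delta_pos": [-42.5, -34.2, 8], "twist": [0, 0, -14]}
    - {"delta_pos": [-42.5, -34.2, 8], "twist": [0, 0, -14]}
    - {"delta_pos": [-42.5, -34.2, 8], "twist": [0, 0, -14]}
  claw: 1

```text
time: 1.3
tcp_pos: [459.4, 70.4, 150.5]
ee_rot: [-3.14, 0.001, 3.136]
force: [0.5, -0.7, 0.7]
finger_gap: 1.002
gripper_force: 0.0
```

```bash
python3 - <<'E'
from h import *
f=grab("wrist"); save(f,"w1.png"); w=cloud(f); s=env.sense(); print(s["tcp_pos"],s["ee_rot"],s["time"])
from m2 import circ
E
cat >> h.py <<'E'
def circ(p):
    h=cv2.convexHull(p[:,:2].astype(np.float32))[:,0]
    A=np.c_[2*h,np.ones(len(h))]; s=np.linalg.lstsq(A,(h**2).sum(1),rcond=None)[0]; return s[0],s[1],np.sqrt(s[2]+s[0]**2+s[1]**2)
def rim(f,x,y,z,r=50,dz=5):
    w=cloud(f); p=w[(np.hypot(w[:,:,0]-x,w[:,:,1]-y)<r)&(abs(w[:,:,2]-z)<dz)]
    return (len(p),)+tuple(np.round(circ(p),1))+(np.round(np.median(p[:,2]),1),) if len(p)>8 else len(p)
E
python3 - <<'E'
from h import *
f=grab("wrist"); print("wrist large",rim(f,457,75,36)); s=env.sense(); print(s["tcp_pos"],s["ee_rot"],s["time"],s["qpos"])
E
```

```text
[458.02029859  71.87584793 150.50635477] [-3.14114477e+00 -6.05734743e-04  3.13681280e+00] 1.35
top
large 103 z 35.1 circ 455.0 73.2 r33.2 minc 455.2 73.3 r34.0
green 90 z 65.4 circ 414.7 -196.5 r24.3 minc 414.9 -196.8 r24.8
orange 53 z 95.3 circ 410.1 190.7 r15.4 minc 410.0 190.6 r15.9
man 160 z 94.6 circ 441.5 -60.5 r18.9 minc 441.5 -60.7 r19.8
owl 101 z 72.1 circ 354.4 -303.2 r17.0 minc 354.2 -302.9 r17.7
stand 1161 z 11.6 circ 612.5 1.5 r54.6 minc 612.7 1.5 r55.1
cup 115 z 54.4 circ 344.3 297.4 r31.0 minc 344.1 297.5 r31.9
saddle 533 69.4 ((637.5962524414062, 284.1430969238281), (63.722164154052734, 63.93588638305664), 80.75592803955078)
vase 73 z 88.4 circ 610.8 -172.5 r12.2 ((610.676513671875, -172.4905242919922), 12.734152793884277)
vase 79 z 88.8 circ 649.6 -379.1 r12.8 ((649.7355346679688, -379.6614990234375), 13.779150009155273)
board ((629.5484619140625, -275.7579040527344), (75.41424560546875, 261.28936767578125), 10.593854904174805) 11.470600646943957
scene
large 111 z 35.7 circ 458.8 76.4 r33.3 minc 458.7 76.9 r34.1
green 94 z 65.3 circ 417.9 -193.9 r24.7 minc 417.6 -19
[... 327 characters left out ...]
n ((0.0, 0.0), (0.0, 0.0), 0.0)
vase 81 z 89.2 circ 612.8 -169.1 r12.2 ((612.2552490234375, -169.24130249023438), 13.16938304901123)
vase 95 z 88.9 circ 650.9 -375.7 r12.2 ((651.0177001953125, -375.7090148925781), 12.863905906677246)
board ((626.315185546875, -273.98760986328125), (113.35504150390625, 264.81610107421875), 16.51844024658203) 12.11668330422032
wrist large (1274, np.float64(457.0), np.float64(75.8), np.float64(33.7), np.float64(34.9))
[456.75875062  73.39640872 150.68304445] [ 3.14151020e+00 -1.37799333e-03  3.13828136e+00] 1.4 [ 1.02399470e-03  2.41217763e-01 -4.47622550e-01  8.83333638e-01
  8.84314307e-05  4.33528756e-03]
  return _methods._mean(a, axis=axis, dtype=dtype,
  ret = ret.dtype.type(ret / rcount)
```

View pics/w1.png

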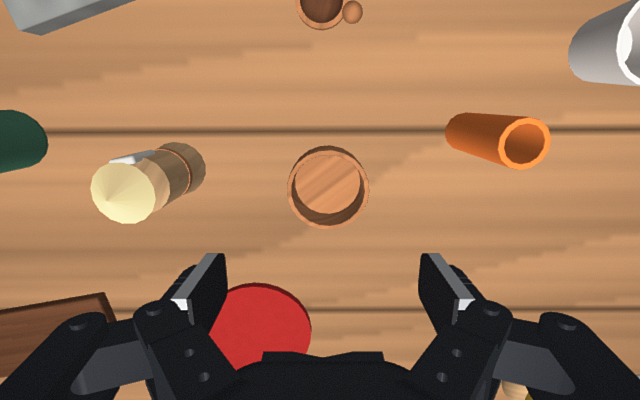

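Wrist view: brown pot at (328,188), centred between the fingers (215/430). Its position (457, 76) agrees with the mean of the other two cameras, so I descend and grip.

Call:
drive_tool:
  plan:
    - {"delta_pos": [0, 0.05, 5], "twist": [0, 0, 0]}
    - {"delta_pos": [0, 0.05, 10], "twist": [0, 0, 0]}
    - {"delta_pos": [0, 0.05, 13], "twist": [0, 0, 0]}
    - {"delta_pos": [0, 0.05, 14.7], "twist": [0, 0, 0]}
    - {"delta_pos": [0, 0.05, 14.7], "twist": [0, 0, 0]}
    - {"delta_pos": [0, 0.05, 14.7], "twist": [0, 0, 0]}
    - {"delta_pos": [0, 0.05, 14.7], "twist": [0, 0, 0]}

```text
time: 2.1
tcp_pos: [457.4, 75.6, 5.6]
ee_rot: [3.142, 0.002, -3.141]
force: [0.2, 0.6, -0.1]
finger_gap: 0.998
gripper_force: 0.0
```

Call:
drive_tool:
  plan:
    - {"delta_pos": [0, 0, 0], "twist": [0, 0, 0]}
    - {"delta_pos": [0, 0, 0], "twist": [0, 0, 0]}
    - {"delta_pos": [0, 0, 0], "twist": [0, 0, 0]}
    - {"delta_pos": [0, 0, 0], "twist": [0, 0, 0]}
    - {"delta_pos": [0, 0, 0], "twist": [0, 0, 0]}
    - {"delta_pos": [0, 0, 0], "twist": [0, 0, 0]}
    - {"delta_pos": [0, 0, 0], "twist": [0, 0, 0]}
    - {"delta_pos": [0, 0, 0], "twist": [0, 0, 0]}
  claw: 0
  grip_force: 40

```text
time: 2.9
tcp_pos: [457.5, 75.3, 5.8]
ee_rot: [3.141, 0.002, 3.141]
force: [-3.3, 0.9, 13.2]
finger_gap: 0.796
gripper_force: 41.1
```

Call:
drive_tool:
  plan:
    - {"delta_pos": [0, 0, -3], "twist": [0, 0, 0]}
    - {"delta_pos": [-2, -1, -6], "twist": [0, 0, 0]}
    - {"delta_pos": [-6, -2.7, -6], "twist": [0, 0, 0]}
    - {"delta_pos": [-10, -4.6, -6], "twist": [0, 0, 0]}
    - {"delta_pos": [-14, -6.4, -5], "twist": [0, 0, 0]}
    - {"delta_pos": [-15.7, -7.25, -4], "twist": [0, 0, 0]}
    - {"delta_pos": [-15.7, -7.25, -3], "twist": [0, 0, 0]}
    - {"delta_pos": [-15.7, -7.25, -3], "twist": [0, 0, 0]}
    - {"delta_pos": [-15.7, -7.25, -3], "twist": [0, 0, 0]}

```text
time: 3.8
tcp_pos: [612.3, 3.0, 34.4]
ee_rot: [3.141, -0.001, 3.142]
force: [-0.1, -0.1, -0.5]
finger_gap: 0.795
gripper_force: 46.1
```

```bash
python3 - <<'E'
from h import *
s=env.sense(); print(s["tcp_pos"],s["force"])
for n in ("wrist","top","scene"):
    f=grab(n); save(f,n+"2.png"); print(n,"stand",rim(f,614,3,12,60,4),"pot",rim(f,614,3,54,42,6))
    h=cv2.cvtColor(f["color"],cv2.COLOR_RGB2HSV); w=cloud(f)
    m=((h[:,:,0]<6)|(h[:,:,0]>174))&(h[:,:,1]>150)&(np.hypot(w[:,:,0]-614,w[:,:,1]-3)<75)&(abs(w[:,:,2]-12)<5)
    print(m.sum(),cv2.minEnclosingCircle(w[m][:,:2].astype(np.float32)))
E
```

```text
[612.33284845   3.0313011   34.40775594] [-0.11946772 -0.14206343 -0.51211856]
wrist stand (10650, np.float64(614.9), np.float64(3.7), np.float64(54.8), np.float64(11.3)) pot (4818, np.float64(610.2), np.float64(4.9), np.float64(33.8), np.float64(54.5))
10644 ((614.9134521484375, 3.559485673904419), 55.0612907409668)
top stand 0 pot 0
0 ((0.0, 0.0), 0.0)
scene stand (569, np.float64(618.4), np.float64(4.2), np.float64(53.4), np.float64(12.3)) pot (67, np.float64(610.4), np.float64(2.6), np.float64(38.6), np.float64(53.5))
546 ((617.615234375, 4.12624979019165), 53.63669967651367)
```

View pics/wrist2.png

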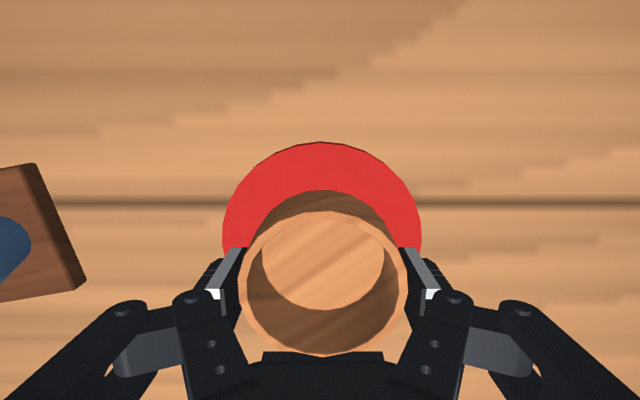

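```bash
python3 - <<'E'
from h import *
s=env.sense(); print(s["tcp_pos"])
for n in ("wrist","scene"):
    f=grab(n); print(n,[rim(f,613,3,z,42,3) for z in (58,61,64,67,70)])
E
```

```text
[613.36822242   2.94531994  35.15352475]
wrist [(2616, np.float64(610.8), np.float64(4.3), np.float64(34.3), np.float64(58.1)), (4229, np.float64(612.5), np.float64(3.9), np.float64(35.0), np.float64(62.4)), (5780, np.float64(612.3), np.float64(3.4), np.float64(35.0), np.float64(64.0)), (3293, np.float64(611.6), np.float64(4.5), np.float64(35.3), np.float64(64.6)), (782, np.float64(605.6), np.float64(3.8), np.float64(39.3), np.float64(70.2))]
scene [(35, np.float64(611.4), np.float64(1.6), np.float64(36.7), np.float64(58.1)), (42, np.float64(610.9), np.float64(2.0), np.float64(37.3), np.float64(61.7)), (58, np.float64(611.3), np.float64(1.6), np.float64(37.2), np.float64(64.6)), (54, np.float64(611.5), np.float64(2.0), np.float64(37.1), np.float64(66.3)), (20, np.float64(611.0), np.float64(4.2), np.float64(37.0), np.float64(68.0))]
```

Call:
drive_tool:
  plan:
    - {"delta_pos": [-0.15, 0, 0.8], "twist": [0, 0, 0]}
    - {"delta_pos": [-0.15, 0, 1.4], "twist": [0, 0, 0]}
    - {"delta_pos": [-0.15, 0, 1.65], "twist": [0, 0, 0]}
    - {"delta_pos": [-0.15, 0, 1.65], "twist": [0, 0, 0]}
    - {"delta_pos": [-0.15, 0, 1.65], "twist": [0, 0, 0]}
    - {"delta_pos": [-0.15, 0, 1.65], "twist": [0, 0, 0]}

```text
time: 4.65
tcp_pos: [614.7, 2.6, 18.0]
ee_rot: [3.142, -0.001, 3.141]
force: [-3.5, 0.9, 7.2]
finger_gap: 0.791
gripper_force: 46.8
```

Call:
drive_tool:
  plan:
    - {"delta_pos": [0, 0, 0], "twist": [0, 0, 0]}
    - {"delta_pos": [0, 0, 0], "twist": [0, 0, 0]}
    - {"delta_pos": [0, 0, 0], "twist": [0, 0, 0]}
    - {"delta_pos": [0, 0, 0], "twist": [0, 0, 0]}
    - {"delta_pos": [0, 0, 0], "twist": [0, 0, 0]}
    - {"delta_pos": [0, 0, 0], "twist": [0, 0, 0]}
    - {"delta_pos": [0, 0, -3], "twist": [0, 0, 0]}
    - {"delta_pos": [0, 0, -7], "twist": [0, 0, 0]}
    - {"delta_pos": [4, 0, -12], "twist": [0, 0, 0]}
    - {"delta_pos": [8, 0, -13], "twist": [0, 0, 0]}
    - {"delta_pos": [12, 0, -13], "twist": [0, 0, 0]}
    - {"delta_pos": [12, 0, -13], "twist": [0, 0, 0]}
  claw: 1

```text
time: 5.85
tcp_pos: [489.0, 3.2, 147.7]
ee_rot: [3.141, -0.005, 3.141]
force: [-0.5, -0.6, 0.2]
finger_gap: 0.997
gripper_force: 0.0
```

```bash
python3 - <<'E'
from h import *
s=env.sense(); print(s["tcp_pos"],s["finger_gap"])
for n in ("wrist","top","scene"):
    f=grab(n); print(n,"pot",rim(f,614,3,48,45,4)); w=cloud(f)
    h=cv2.cvtColor(f["color"],cv2.COLOR_RGB2HSV)
    m=((h[:,:,0]<6)|(h[:,:,0]>174))&(h[:,:,1]>150)&(np.hypot(w[:,:,0]-614,w[:,:,1]-3)<70)&(abs(w[:,:,2]-12)<5)
    print(m.sum(),cv2.minEnclosingCircle(w[m][:,:2].astype(np.float32)) if m.sum()>9 else 0, "green",rim(f,416,-195,66,40))
    if n=="wrist": save(f,"w3.png")
print(env.sense()["tcp_pos"])
E
```

```text
[489.01242835   3.21392342 147.73949265] 0.9966551377806463
wrist pot (741, np.float64(612.6), np.float64(3.9), np.float64(33.0), np.float64(46.8))
3929 ((614.3070678710938, 3.6233420372009277), 55.185707092285156) green (1376, np.float64(417.1), np.float64(-193.3), np.float64(24.4), np.float64(64.7))
top pot 0
0 0 green (94, np.float64(414.7), np.float64(-196.5), np.float64(24.2), np.float64(65.4))
scene pot (126, np.float64(615.9), np.float64(4.5), np.float64(33.5), np.float64(47.8))
564 ((616.108642578125, 4.708963394165039), 55.30438995361328) green (92, np.float64(417.9), np.float64(-193.7), np.float64(24.7), np.float64(65.3))
[495.9370015    2.39176976 148.24647015]
```

Call:
drive_tool:
  plan:
    - {"delta_pos": [2, -4.5, 0], "twist": [0, 0, 0]}
    - {"delta_pos": [4, -9, 0], "twist": [0, 0, 0]}
    - {"delta_pos": [6, -13.5, 0], "twist": [0, 0, 0]}
    - {"delta_pos": [7.8, -18, 0], "twist": [0, 0, 0]}
    - {"delta_pos": [7.83, -19.76, 2], "twist": [0, 0, 0]}
    - {"delta_pos": [7.83, -19.76, 6], "twist": [0, 0, 0]}
    - {"delta_pos": [7.83, -19.76, 9], "twist": [0, 0, 0]}
    - {"delta_pos": [7.83, -19.76, 11.2], "twist": [0, 0, 0]}
    - {"delta_pos": [7.83, -19.76, 11.2], "twist": [0, 0, 0]}
    - {"delta_pos": [7.83, -19.76, 11.2], "twist": [0, 0, 0]}
    - {"delta_pos": [7.83, -19.76, 11.2], "twist": [0, 0, 0]}
    - {"delta_pos": [7.83, -19.76, 11.2], "twist": [0, 0, 0]}

```text
time: 7.2
tcp_pos: [417.8, -195.6, 36.9]
ee_rot: [-3.14, 0.002, 3.141]
force: [-0.6, 0.3, -0.3]
finger_gap: 1.002
gripper_force: 0.0
```

Call:
drive_tool:
  plan:
    - {"delta_pos": [0, 0, 0], "twist": [0, 0, 0]}
    - {"delta_pos": [0, 0, 0], "twist": [0, 0, 0]}
    - {"delta_pos": [0, 0, 0], "twist": [0, 0, 0]}
    - {"delta_pos": [0, 0, 0], "twist": [0, 0, 0]}
    - {"delta_pos": [0, 0, 0], "twist": [0, 0, 0]}
    - {"delta_pos": [0, 0, 0], "twist": [0, 0, 0]}
    - {"delta_pos": [0, 0, 0], "twist": [0, 0, 0]}
    - {"delta_pos": [0, 0, 0], "twist": [0, 0, 0]}
    - {"delta_pos": [0, 0, 0], "twist": [0, 0, 0]}
    - {"delta_pos": [0, 0, 0], "twist": [0, 0, 0]}
  claw: 0

```text
time: 8.2
tcp_pos: [417.1, -195.2, 36.5]
ee_rot: [-3.141, 0.001, 3.141]
force: [-1.3, 0.3, 7.9]
finger_gap: 0.578
gripper_force: 39.9
```

```bash
python3 - <<'E'
from h import *
f=grab("top"); print("top pot",rim(f,614,3,48,45,4),"green",rim(f,416,-195,66,40)); w=cloud(f)
p=w[(np.hypot(w[:,:,0]-614,w[:,:,1]-3)<70)&(abs(w[:,:,2]-12)<5)]; print(len(p),cv2.minEnclosingCircle(p[:,:2].astype(np.float32)) if len(p) else 0)
f=grab("wrist"); print("w green",rim(f,416,-195,66,40)); save(f,"w4.png"); print(env.sense()["tcp_pos"])
E
```

```text
top pot (113, np.float64(611.8), np.float64(1.5), np.float64(33.2), np.float64(47.5)) green 3
778 ((612.7437133789062, 1.4546539783477783), 55.11763000488281)
w green (5341, np.float64(416.5), np.float64(-194.0), np.float64(29.3), np.float64(65.0))
[ 417.09124964 -195.22351602   36.47037571]
```

View pics/w4.png

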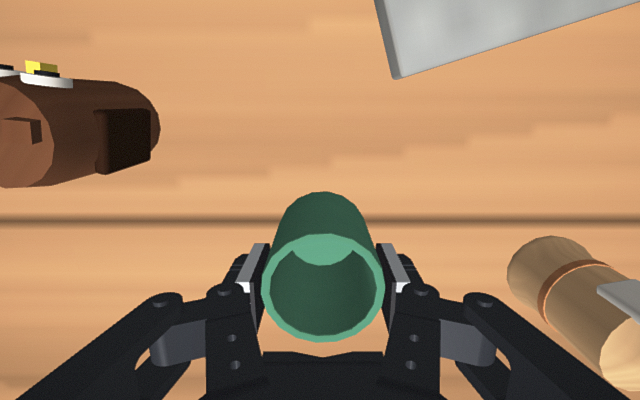

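Green pot is held (wrist view, rim centre about (322,290), gap 49 mm). In the top view the brown pot is within 1 mm of the stand centre. I carry the green pot over it.

Call:
drive_tool:
  plan:
    - {"delta_pos": [0, 0, -4], "twist": [0, 0, 0]}
    - {"delta_pos": [-1, 1, -8], "twist": [0, 0, 0]}
    - {"delta_pos": [-4, 4, -8], "twist": [0, 0, 0]}
    - {"delta_pos": [-7, 7, -8], "twist": [0, 0, 0]}
    - {"delta_pos": [-10, 10, -8], "twist": [0, 0, 0]}
    - {"delta_pos": [-13, 13, -8], "twist": [0, 0, 0]}
    - {"delta_pos": [-16, 16, -8], "twist": [0, 0, 0]}
    - {"delta_pos": [-18.5, 18.5, -8], "twist": [0, 0, 0]}
    - {"delta_pos": [-19.7, 19.8, -7], "twist": [0, 0, 0]}
    - {"delta_pos": [-19.7, 19.8, -6], "twist": [0, 0, 0]}
    - {"delta_pos": [-19.7, 19.8, -6], "twist": [0, 0, 0]}
    - {"delta_pos": [-19.7, 19.8, -6], "twist": [0, 0, 0]}

```text
time: 9.5
tcp_pos: [612.8, 2.2, 95.5]
ee_rot: [-3.142, -0.001, 3.14]
force: [-0.2, -0.1, -0.1]
finger_gap: 0.577
gripper_force: 42.3
```

```bash
python3 - <<'E'
from h import *
for n in ("wrist","scene"):
    f=grab(n); print(n,"large",rim(f,614,3,48,42,3),"green",[rim(f,614,3,z,34,2.5) for z in (124,126,128)]); save(f,n+"5.png")
print(env.sense()["tcp_pos"])
E
```

```text
wrist large (1216, np.float64(614.2), np.float64(3.9), np.float64(33.6), np.float64(47.1)) green [(4183, np.float64(611.4), np.float64(3.5), np.float64(27.6), np.float64(124.0)), (3261, np.float64(611.6), np.float64(2.7), np.float64(27.1), np.float64(124.3)), (559, np.float64(609.8), np.float64(3.3), np.float64(28.2), np.float64(127.9))]
scene large (67, np.float64(616.6), np.float64(4.4), np.float64(32.9), np.float64(47.8)) green [(57, np.float64(614.5), np.float64(3.2), np.float64(25.8), np.float64(124.9)), (58, np.float64(614.1), np.float64(3.0), np.float64(25.9), np.float64(125.7)), (38, np.float64(612.5), np.float64(1.4), np.float64(28.2), np.float64(126.4))]
[613.52732377   2.00800491  96.30958629]
```

View pics/wrist5.png

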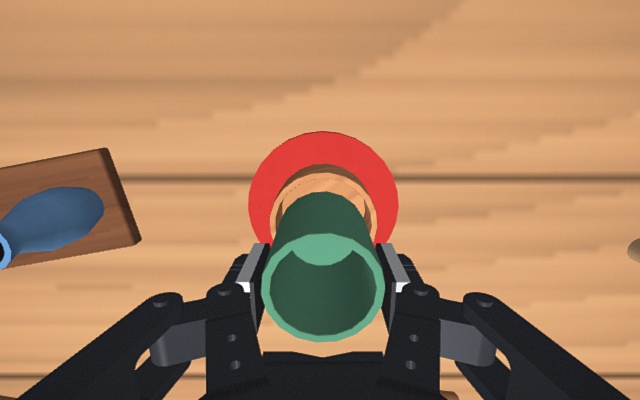

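Call:
drive_tool:
  plan:
    - {"delta_pos": [-0.15, 0.08, 0], "twist": [0, 0, 0]}
    - {"delta_pos": [-0.15, 0.08, 1.2], "twist": [0, 0, 0]}
    - {"delta_pos": [-0.15, 0.08, 2.2], "twist": [0, 0, 0]}
    - {"delta_pos": [-0.15, 0.08, 3.2], "twist": [0, 0, 0]}
    - {"delta_pos": [-0.15, 0.08, 3.8], "twist": [0, 0, 0]}
    - {"delta_pos": [-0.15, 0.08, 4.1], "twist": [0, 0, 0]}
    - {"delta_pos": [-0.15, 0.08, 4.1], "twist": [0, 0, 0]}
    - {"delta_pos": [-0.15, 0.08, 4.1], "twist": [0, 0, 0]}
    - {"delta_pos": [-0.15, 0.08, 4.1], "twist": [0, 0, 0]}

```text
time: 10.5
tcp_pos: [615.4, 3.7, 54.7]
ee_rot: [-3.142, 0.0, 3.141]
force: [-0.9, 0.1, -1.4]
finger_gap: 0.575
gripper_force: 42.2
```

Call:
drive_tool:
  plan:
    - {"delta_pos": [0, 0, 0], "twist": [0, 0, 0]}
    - {"delta_pos": [0, 0, 0], "twist": [0, 0, 0]}
    - {"delta_pos": [0, 0, 0], "twist": [0, 0, 0]}
    - {"delta_pos": [0, 0, 0], "twist": [0, 0, 0]}
    - {"delta_pos": [0, 0, 0], "twist": [0, 0, 0]}
    - {"delta_pos": [0, 0, 0], "twist": [0, 0, 0]}
    - {"delta_pos": [0, 0, 0], "twist": [0, 0, 0]}
    - {"delta_pos": [0, 0, -4], "twist": [0, 0, 0]}
    - {"delta_pos": [0, 0, -8], "twist": [0, 0, 0]}
    - {"delta_pos": [0, 0, -12], "twist": [0, 0, 0]}
    - {"delta_pos": [3, 3, -12], "twist": [0, 0, 0]}
    - {"delta_pos": [6, 6, -12], "twist": [0, 0, 0]}
  claw: 1

```text
time: 11.7
tcp_pos: [556.1, 63.8, 176.1]
ee_rot: [3.142, 0.003, 3.139]
force: [-0.5, 1.7, -0.7]
finger_gap: 0.999
gripper_force: 0.0
```

Call:
drive_tool:
  plan:
    - {"delta_pos": [3, 3, 0], "twist": [0, 0, 0]}
    - {"delta_pos": [6, 6, 0], "twist": [0, 0, 0]}
    - {"delta_pos": [9, 9, 0], "twist": [0, 0, 0]}
    - {"delta_pos": [12, 11.5, 0], "twist": [0, 0, 0]}
    - {"delta_pos": [14.3, 12.8, 0], "twist": [0, 0, 0]}
    - {"delta_pos": [14.3, 12.8, 0], "twist": [0, 0, 0]}
    - {"delta_pos": [14.3, 12.8, 0], "twist": [0, 0, 0]}
    - {"delta_pos": [14.3, 12.8, 0], "twist": [0, 0, 0]}

```text
time: 12.5
tcp_pos: [413.4, 191.5, 175.0]
ee_rot: [3.142, 0.001, 3.141]
force: [-0.6, -1.6, -0.4]
finger_gap: 0.994
gripper_force: 0.0
```

```bash
python3 - <<'E'
from h import *
for n in ("wrist","top","scene"):
    f=grab(n); save(f,n+"6.png"); print(n,"green",rim(f,614,3,84,34,4),"large",rim(f,614,3,48,42,4),"orange",rim(f,411,192,95,30,5))
print(env.sense()["tcp_pos"])
E
```

```text
wrist green (145, np.float64(599.2), np.float64(15.8), np.float64(9.3), np.float64(82.2)) large 4 orange (751, np.float64(411.8), np.float64(193.3), np.float64(15.7), np.float64(94.9))
top green (86, np.float64(612.6), np.float64(2.2), np.float64(24.1), np.float64(83.3)) large (109, np.float64(611.9), np.float64(1.5), np.float64(33.3), np.float64(47.3)) orange 0
scene green (103, np.float64(616.2), np.float64(5.4), np.float64(24.6), np.float64(83.4)) large (134, np.float64(617.0), np.float64(3.6), np.float64(32.5), np.float64(47.5)) orange (60, np.float64(414.3), np.float64(193.0), np.float64(15.8), np.float64(94.5))
[413.16309713 191.26109767 174.69802126]
```

View pics/wrist6.png

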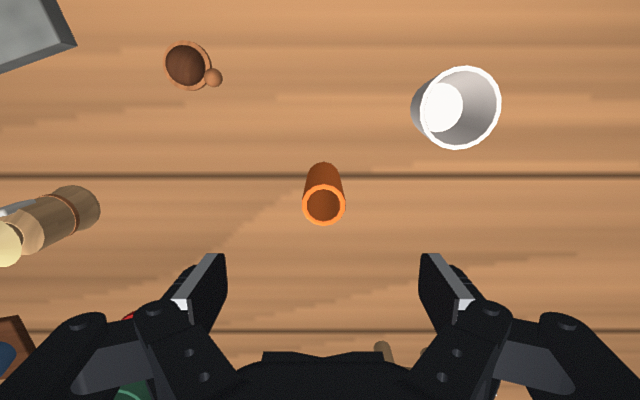

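Call:
drive_tool:
  plan:
    - {"delta_pos": [0.1, 0.05, 4], "twist": [0, 0, 0]}
    - {"delta_pos": [0.1, 0.05, 8], "twist": [0, 0, 0]}
    - {"delta_pos": [0.1, 0.05, 11.1], "twist": [0, 0, 0]}
    - {"delta_pos": [0.1, 0.05, 11.1], "twist": [0, 0, 0]}
    - {"delta_pos": [0.1, 0.05, 11.1], "twist": [0, 0, 0]}
    - {"delta_pos": [0.1, 0.05, 11.1], "twist": [0, 0, 0]}
    - {"delta_pos": [0.1, 0.05, 11.1], "twist": [0, 0, 0]}

```text
time: 13.35
tcp_pos: [412.8, 192.6, 65.3]
ee_rot: [3.141, 0.003, 3.141]
force: [0.3, 0.8, 0.4]
finger_gap: 1.004
gripper_force: 0.0
```

Call:
drive_tool:
  plan:
    - {"delta_pos": [0, 0, 0], "twist": [0, 0, 0]}
    - {"delta_pos": [0, 0, 0], "twist": [0, 0, 0]}
    - {"delta_pos": [0, 0, 0], "twist": [0, 0, 0]}
    - {"delta_pos": [0, 0, 0], "twist": [0, 0, 0]}
    - {"delta_pos": [0, 0, 0], "twist": [0, 0, 0]}
    - {"delta_pos": [0, 0, 0], "twist": [0, 0, 0]}
    - {"delta_pos": [0, 0, 0], "twist": [0, 0, 0]}
    - {"delta_pos": [0, 0, 0], "twist": [0, 0, 0]}
    - {"delta_pos": [0, 0, 0], "twist": [0, 0, 0]}
    - {"delta_pos": [0, 0, 0], "twist": [0, 0, 0]}
    - {"delta_pos": [0, 0, 0], "twist": [0, 0, 0]}
  claw: 0
  grip_force: 35

```text
time: 14.45
tcp_pos: [411.6, 192.3, 64.1]
ee_rot: [3.142, 0.0, 3.141]
force: [-1.8, -0.9, 5.5]
finger_gap: 0.352
gripper_force: 34.6
```

Call:
drive_tool:
  plan:
    - {"delta_pos": [0, 0, -4], "twist": [0, 0, 0]}
    - {"delta_pos": [0, 0, -8], "twist": [0, 0, 0]}
    - {"delta_pos": [-1, -1, -12], "twist": [0, 0, 0]}
    - {"delta_pos": [-4, -4, -12], "twist": [0, 0, 0]}
    - {"delta_pos": [-7, -7, -12], "twist": [0, 0, 0]}
    - {"delta_pos": [-10, -10, -12], "twist": [0, 0, 0]}
    - {"delta_pos": [-13, -12.5, -12], "twist": [0, 0, 0]}
    - {"delta_pos": [-16, -15, -12], "twist": [0, 0, 0]}
    - {"delta_pos": [-18.5, -17.5, -11], "twist": [0, 0, 0]}
    - {"delta_pos": [-20.3, -18.85, -10], "twist": [0, 0, 0]}
    - {"delta_pos": [-20.3, -18.85, -10], "twist": [0, 0, 0]}
    - {"delta_pos": [-20.3, -18.85, -10], "twist": [0, 0, 0]}

```text
time: 15.65
tcp_pos: [613.7, 3.6, 163.0]
ee_rot: [3.141, -0.002, 3.141]
force: [-1.5, -0.1, -0.7]
finger_gap: 0.353
gripper_force: 35.1
```

```bash
python3 - <<'E'
from h import *
for n in ("wrist","scene"):
    f=grab(n); print(n,"green",rim(f,614,3,84,34,3),"orange",[rim(f,614,3,z,25,2.5) for z in (193,195,197)]); save(f,n+"7.png")
print(env.sense()["tcp_pos"])
E
```

```text
wrist green (749, np.float64(614.7), np.float64(4.5), np.float64(24.6), np.float64(83.1)) orange [(2752, np.float64(612.1), np.float64(3.1), np.float64(20.2), np.float64(193.7)), (2375, np.float64(611.4), np.float64(3.9), np.float64(20.4), np.float64(194.0)), (775, np.float64(612.2), np.float64(5.2), np.float64(19.0), np.float64(195.6))]
scene green (57, np.float64(616.4), np.float64(5.1), np.float64(23.8), np.float64(84.6)) orange [(45, np.float64(619.7), np.float64(4.5), np.float64(18.9), np.float64(193.4)), (48, np.float64(618.5), np.float64(4.3), np.float64(18.8), np.float64(195.3)), (39, np.float64(614.8), np.float64(2.0), np.float64(19.8), np.float64(196.0))]
[613.68969329   4.3127176  163.9216916 ]
```

View pics/wrist7.png

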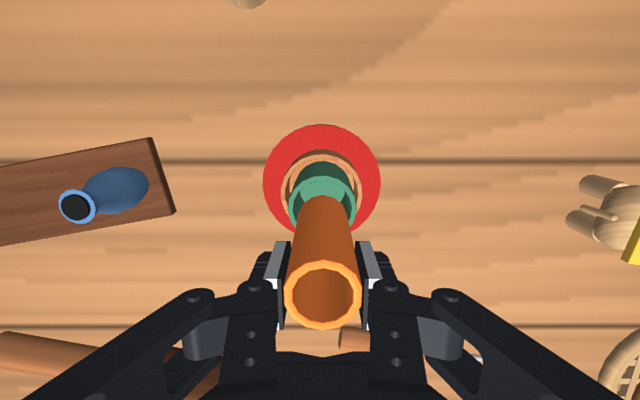

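Call:
drive_tool:
  plan:
    - {"delta_pos": [-0.03, 0, 1], "twist": [0, 0, 0]}
    - {"delta_pos": [-0.03, 0, 2], "twist": [0, 0, 0]}
    - {"delta_pos": [-0.03, 0, 3.2], "twist": [0, 0, 0]}
    - {"delta_pos": [-0.03, 0, 4.4], "twist": [0, 0, 0]}
    - {"delta_pos": [-0.03, 0, 5.6], "twist": [0, 0, 0]}
    - {"delta_pos": [-0.03, 0, 6.8], "twist": [0, 0, 0]}
    - {"delta_pos": [-0.03, 0, 7.4], "twist": [0, 0, 0]}
    - {"delta_pos": [-0.03, 0, 7.5], "twist": [0, 0, 0]}
    - {"delta_pos": [-0.03, 0, 7.5], "twist": [0, 0, 0]}
    - {"delta_pos": [-0.03, 0, 7.5], "twist": [0, 0, 0]}

```text
time: 16.75
tcp_pos: [614.8, 3.7, 88.9]
ee_rot: [-3.142, 0.0, 3.141]
force: [0.9, 0.0, -0.3]
finger_gap: 0.355
gripper_force: 35.0
```

Call:
drive_tool:
  plan:
    - {"delta_pos": [0, 0, 0], "twist": [0, 0, 0]}
    - {"delta_pos": [0, 0, 0], "twist": [0, 0, 0]}
    - {"delta_pos": [0, 0, 0], "twist": [0, 0, 0]}
    - {"delta_pos": [0, 0, 0], "twist": [0, 0, 0]}
    - {"delta_pos": [0, 0, 0], "twist": [0, 0, 0]}
    - {"delta_pos": [0, 0, 0], "twist": [0, 0, 0]}
    - {"delta_pos": [0, 0, 0], "twist": [0, 0, 0]}
    - {"delta_pos": [0, 0, -4], "twist": [0, 0, 0]}
    - {"delta_pos": [0, 0, -8], "twist": [0, 0, 0]}
    - {"delta_pos": [2, 0, -11], "twist": [0, 0, 0]}
    - {"delta_pos": [5, -1, -11], "twist": [0, 0, 0]}
    - {"delta_pos": [8, -2, -11], "twist": [0, 0, 0]}
  claw: 1

```text
time: 17.95
tcp_pos: [534.5, -16.4, 199.8]
ee_rot: [-3.141, 0.002, -3.141]
force: [-0.0, -0.6, -0.4]
finger_gap: 1.001
gripper_force: 0.0
```

Call:
drive_tool:
  plan:
    - {"delta_pos": [3, -1.5, 0], "twist": [0, 0, 0]}
    - {"delta_pos": [6, -3, 0], "twist": [0, 0, 0]}
    - {"delta_pos": [9.1, -4.29, 0], "twist": [0, 0, 0]}
    - {"delta_pos": [9.1, -4.29, 0], "twist": [0, 0, 0]}
    - {"delta_pos": [9.1, -4.29, 0], "twist": [0, 0, 0]}
    - {"delta_pos": [9.1, -4.29, 0], "twist": [0, 0, 0]}

```text
time: 18.55
tcp_pos: [444.6, -59.1, 199.1]
ee_rot: [-3.141, 0.001, 3.141]
force: [0.5, 0.5, -0.1]
finger_gap: 0.999
gripper_force: 0.0
```

```bash
python3 - <<'E'
from h import *
for n in ("wrist","top","scene"):
    f=grab(n); save(f,n+"8.png"); print(n,"green",rim(f,614,3,84,34,4),"orange",rim(f,614,3,120,25,5),"man",rim(f,443,-59,92,35,5))
print(env.sense()["tcp_pos"])
E
```

```text
wrist green (431, np.float64(613.9), np.float64(4.5), np.float64(24.6), np.float64(82.7)) orange 0 man (1493, np.float64(443.7), np.float64(-58.2), np.float64(20.6), np.float64(92.0))
top green (82, np.float64(612.7), np.float64(2.3), np.float64(24.1), np.float64(83.1)) orange (59, np.float64(612.9), np.float64(2.4), np.float64(15.4), np.float64(119.2)) man 0
scene green (101, np.float64(616.8), np.float64(5.0), np.float64(24.4), np.float64(83.6)) orange (74, np.float64(616.6), np.float64(5.8), np.float64(15.9), np.float64(119.5)) man (108, np.float64(445.0), np.float64(-57.4), np.float64(20.1), np.float64(92.8))
[444.29634432 -58.88854389 198.68460601]
```

View pics/wrist8.png

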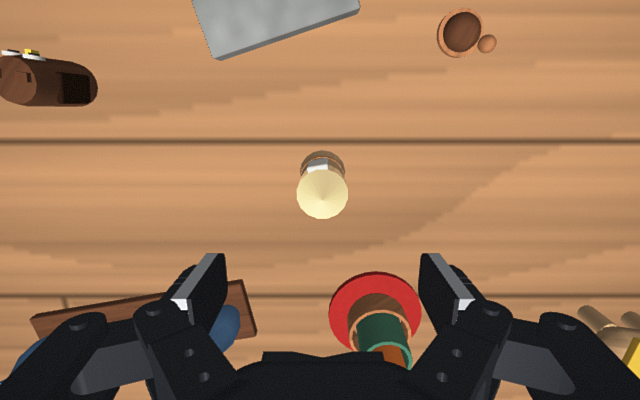

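Nest is right: orange rim measures 119 mm (must be 120) and is concentric. The man's hat at (322,193) is centred between the fingers.

Call:
drive_tool:
  plan:
    - {"delta_pos": [0.05, 0, 5], "twist": [0, 0, 0]}
    - {"delta_pos": [0.05, 0, 10], "twist": [0, 0, 0]}
    - {"delta_pos": [0.05, 0, 13], "twist": [0, 0, 0]}
    - {"delta_pos": [0.05, 0, 15], "twist": [0, 0, 0]}
    - {"delta_pos": [0.05, 0, 16], "twist": [0, 0, 0]}
    - {"delta_pos": [0.05, 0, 16], "twist": [0, 0, 0]}
    - {"delta_pos": [0.05, 0, 16], "twist": [0, 0, 0]}
    - {"delta_pos": [0.05, 0, 16], "twist": [0, 0, 0]}

```text
time: 19.5
tcp_pos: [444.2, -59.4, 39.9]
ee_rot: [-3.141, 0.002, 3.141]
force: [0.9, 0.6, -0.2]
finger_gap: 1.0
gripper_force: 0.0
```

Call:
drive_tool:
  plan:
    - {"delta_pos": [0, 0, 0], "twist": [0, 0, 0]}
    - {"delta_pos": [0, 0, 0], "twist": [0, 0, 0]}
    - {"delta_pos": [0, 0, 0], "twist": [0, 0, 0]}
    - {"delta_pos": [0, 0, 0], "twist": [0, 0, 0]}
    - {"delta_pos": [0, 0, 0], "twist": [0, 0, 0]}
    - {"delta_pos": [0, 0, 0], "twist": [0, 0, 0]}
    - {"delta_pos": [0, 0, 0], "twist": [0, 0, 0]}
    - {"delta_pos": [0, 0, 0], "twist": [0, 0, 0]}
    - {"delta_pos": [0, 0, 0], "twist": [0, 0, 0]}
    - {"delta_pos": [0, 0, 0], "twist": [0, 0, 0]}
  claw: 0
  grip_force: 40

```text
time: 20.5
tcp_pos: [443.4, -59.3, 39.3]
ee_rot: [-3.141, 0.001, 3.141]
force: [-1.4, -0.3, 6.2]
finger_gap: 0.482
gripper_force: 39.7
```

Call:
drive_tool:
  plan:
    - {"delta_pos": [0, 0, -4], "twist": [0, 0, 0]}
    - {"delta_pos": [0, 0, -8], "twist": [0, 0, 0]}
    - {"delta_pos": [-2, -2, -10], "twist": [0, 0, 0]}
    - {"delta_pos": [-5, -5, -10], "twist": [0, 0, 0]}
    - {"delta_pos": [-8, -8.5, -10], "twist": [0, 0, 0]}
    - {"delta_pos": [-11, -12, -10], "twist": [0, 0, 0]}
    - {"delta_pos": [-14, -15.5, -10], "twist": [0, 0, 0]}
    - {"delta_pos": [-17, -19, -9], "twist": [0, 0, 0]}
    - {"delta_pos": [-18.8, -21.5, -8], "twist": [0, 0, 0]}
    - {"delta_pos": [-18.8, -21.5, -7], "twist": [0, 0, 0]}
    - {"delta_pos": [-18.8, -21.5, -7], "twist": [0, 0, 0]}
    - {"delta_pos": [-18.8, -21.5, -7], "twist": [0, 0, 0]}

```text
time: 21.7
tcp_pos: [630.2, -273.3, 108.5]
ee_rot: [3.141, -0.001, 3.141]
force: [-0.4, -0.8, -0.7]
finger_gap: 0.478
gripper_force: 41.8
```

```bash
python3 - <<'E'
from h import *
for n in ("wrist","scene"):
    f=grab(n); save(f,n+"9.png"); print(n,"vases",rim(f,612,-171,84,35,7),rim(f,651,-377,84,35,7))
    w=cloud(f); print("board edge x at y ~", [np.nanpercentile(w[(abs(w[:,:,1]-y)<3)&(abs(w[:,:,2]-12)<3)&(abs(w[:,:,0]-631)<70)][:,0],[1,99]).round(1) for y in (-320,-230)])
print(env.sense()["tcp_pos"])
E
```

```text
wrist vases (1811, np.float64(612.7), np.float64(-169.9), np.float64(12.9), np.float64(85.9)) (1568, np.float64(651.5), np.float64(-376.5), np.float64(13.1), np.float64(85.8))
board edge x at y ~ [array([603. , 669.6]), array([586.1, 660.3])]
scene vases (82, np.float64(613.1), np.float64(-169.2), np.float64(12.7), np.float64(86.2)) (94, np.float64(651.3), np.float64(-375.2), np.float64(12.7), np.float64(86.8))
board edge x at y ~ [array([608.4, 678.4]), array([587.7, 661.1])]
[ 630.89541376 -273.45636925  109.64460641]
```

View pics/wrist9.png

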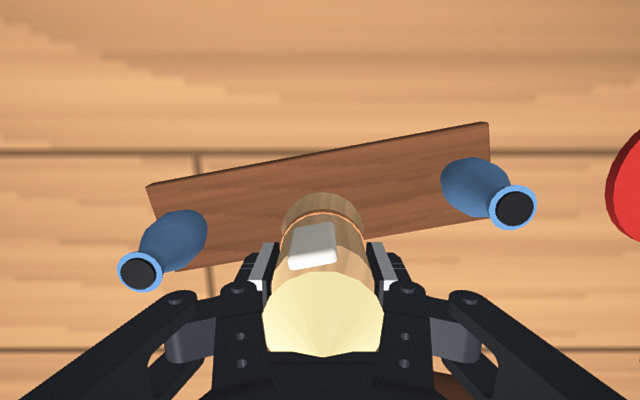

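Call:
drive_tool:
  plan:
    - {"delta_pos": [-0.04, -0.03, 1.5], "twist": [0, 0, 0]}
    - {"delta_pos": [-0.04, -0.03, 3], "twist": [0, 0, 0]}
    - {"delta_pos": [-0.04, -0.03, 4.3], "twist": [0, 0, 0]}
    - {"delta_pos": [-0.04, -0.03, 5.3], "twist": [0, 0, 0]}
    - {"delta_pos": [-0.04, -0.03, 5.7], "twist": [0, 0, 0]}
    - {"delta_pos": [-0.04, -0.03, 5.7], "twist": [0, 0, 0]}
    - {"delta_pos": [-0.04, -0.03, 5.7], "twist": [0, 0, 0]}
    - {"delta_pos": [-0.04, -0.03, 5.7], "twist": [0, 0, 0]}

```text
time: 22.6
tcp_pos: [631.7, -274.7, 52.2]
ee_rot: [-3.141, 0.001, 3.141]
force: [-0.0, 0.5, -2.6]
finger_gap: 0.476
gripper_force: 41.8
```

Call:
drive_tool:
  plan:
    - {"delta_pos": [0, 0, 0], "twist": [0, 0, 0]}
    - {"delta_pos": [0, 0, 0], "twist": [0, 0, 0]}
    - {"delta_pos": [0, 0, 0], "twist": [0, 0, 0]}
    - {"delta_pos": [0, 0, 0], "twist": [0, 0, 0]}
    - {"delta_pos": [0, 0, 0], "twist": [0, 0, 0]}
    - {"delta_pos": [0, 0, 0], "twist": [0, 0, 0]}
    - {"delta_pos": [0, 0, 0], "twist": [0, 0, 0]}
    - {"delta_pos": [0, 0, -4], "twist": [0, 0, 0]}
    - {"delta_pos": [0, 0, -8], "twist": [0, 0, 0]}
    - {"delta_pos": [2, 0, -12], "twist": [0, 0, 0]}
    - {"delta_pos": [6, -0.5, -12], "twist": [0, 0, 0]}
    - {"delta_pos": [10, -1, -12], "twist": [0, 0, 0]}
  claw: 1

```text
time: 23.8
tcp_pos: [531.3, -284.9, 173.2]
ee_rot: [-3.14, 0.003, -3.141]
force: [0.3, -0.5, -0.7]
finger_gap: 1.003
gripper_force: 0.0
```

Call:
drive_tool:
  plan:
    - {"delta_pos": [4, -0.5, 0], "twist": [0, 0, 0]}
    - {"delta_pos": [8, -1, 0], "twist": [0, 0, 0]}
    - {"delta_pos": [12, -1.5, 0], "twist": [0, 0, 0]}
    - {"delta_pos": [15.5, -1.7, 0], "twist": [0, 0, 0]}
    - {"delta_pos": [17.5, -1.7, 1], "twist": [0, 0, 0]}
    - {"delta_pos": [17.5, -1.7, 2], "twist": [0, 0, 0]}
    - {"delta_pos": [17.5, -1.7, 2], "twist": [0, 0, 0]}
    - {"delta_pos": [17.5, -1.7, 2], "twist": [0, 0, 0]}

```text
time: 24.6
tcp_pos: [357.2, -301.6, 151.9]
ee_rot: [-3.142, 0.0, 3.142]
force: [0.3, -1.0, 0.6]
finger_gap: 1.002
gripper_force: 0.0
```

```bash
python3 - <<'E'
from h import *
for n in ("wrist","top","scene"):
    f=grab(n); save(f,n+"10.png"); print(n,"man",rim(f,631,-274,105,35,6),"vases",rim(f,612,-171,84,35,7),rim(f,651,-377,84,35,7),"owl",rim(f,356,-302,72,35,5))
print(env.sense()["tcp_pos"])
E
```

```text
wrist man 0 vases 0 0 owl (1791, np.float64(355.5), np.float64(-301.1), np.float64(18.1), np.float64(70.0))
top man (157, np.float64(629.8), np.float64(-276.1), np.float64(20.0), np.float64(104.2)) vases (74, np.float64(610.4), np.float64(-172.2), np.float64(12.2), np.float64(85.6)) (79, np.float64(649.4), np.float64(-378.5), np.float64(12.3), np.float64(86.0)) owl (47, np.float64(357.3), np.float64(-301.8), np.float64(14.8), np.float64(69.7))
scene man (179, np.float64(632.7), np.float64(-272.5), np.float64(20.1), np.float64(105.0)) vases (83, np.float64(613.1), np.float64(-169.3), np.float64(12.4), np.float64(86.6)) (94, np.float64(651.1), np.float64(-375.4), np.float64(12.3), np.float64(86.4)) owl (115, np.float64(357.2), np.float64(-299.1), np.float64(18.6), np.float64(70.7))
[ 357.28041116 -301.57336605  152.04873128]
```

View pics/wrist10.png

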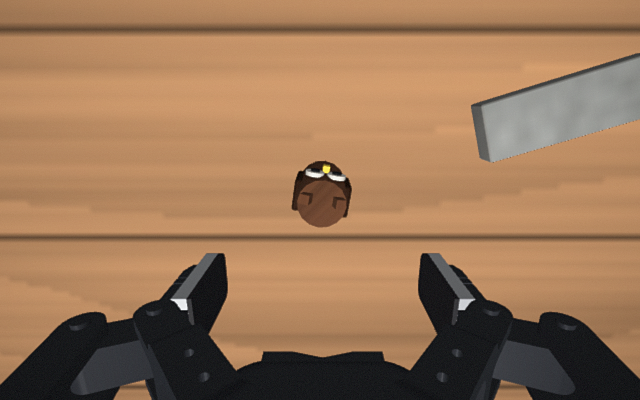

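Man stands at the midpoint within 1 mm in both views. The owl at (322,200) is turned about 9°, so I turn the fingers to its wings and grip.

Call:
drive_tool:
  plan:
    - {"delta_pos": [0.1, 0, 3], "twist": [0, 0, 5]}
    - {"delta_pos": [0.1, 0, 6], "twist": [0, 0, 9]}
    - {"delta_pos": [0.1, 0, 9], "twist": [0, 0, 9]}
    - {"delta_pos": [0.1, 0, 11.5], "twist": [0, 0, 9]}
    - {"delta_pos": [0.1, 0, 13.2], "twist": [0, 0, 9]}
    - {"delta_pos": [0.1, 0, 13.2], "twist": [0, 0, 9]}
    - {"delta_pos": [0.1, 0, 13.2], "twist": [0, 0, 9]}
    - {"delta_pos": [0.1, 0, 13.2], "twist": [0, 0, 9]}

```text
time: 25.55
tcp_pos: [356.2, -302.1, 20.8]
ee_rot: [-3.14, 0.001, 2.984]
force: [-0.3, -0.1, 1.7]
finger_gap: 1.002
gripper_force: 0.0
```

Call:
drive_tool:
  plan:
    - {"delta_pos": [0, 0, 0], "twist": [0, 0, 0]}
    - {"delta_pos": [0, 0, 0], "twist": [0, 0, 0]}
    - {"delta_pos": [0, 0, 0], "twist": [0, 0, 0]}
    - {"delta_pos": [0, 0, 0], "twist": [0, 0, 0]}
    - {"delta_pos": [0, 0, 0], "twist": [0, 0, 0]}
    - {"delta_pos": [0, 0, 0], "twist": [0, 0, 0]}
    - {"delta_pos": [0, 0, 0], "twist": [0, 0, 0]}
    - {"delta_pos": [0, 0, 0], "twist": [0, 0, 0]}
    - {"delta_pos": [0, 0, 0], "twist": [0, 0, 0]}
    - {"delta_pos": [0, 0, 0], "twist": [0, 0, 0]}
  claw: 0

```text
time: 26.55
tcp_pos: [355.6, -301.7, 20.5]
ee_rot: [-3.141, 0.001, 2.984]
force: [-1.0, 0.8, 8.7]
finger_gap: 0.467
gripper_force: 39.4
```

```bash
python3 - <<'E'
from h import *
f=grab("wrist"); save(f,"w11.png"); print("owl w",rim(f,356,-302,71,24,3))
f=grab("scene"); print("scene",rim(f,357.6,-300,71,24,3))
s=env.sense(); print(s["tcp_pos"],s["ee_rot"])
x=R.from_euler("xyz",s["ee_rot"]).as_matrix(); d=np.array([639.2,285.4,0])-s["tcp_pos"]; print("to saddle in tool",(x.T@np.r_[d[:2],0]).round(1))
E
```

```text
owl w (5655, np.float64(353.8), np.float64(-302.4), np.float64(19.3), np.float64(70.1))
scene (69, np.float64(364.1), np.float64(-301.6), np.float64(16.4), np.float64(71.1))
[ 355.6256405  -301.67655328   20.49594289] [-3.14099765e+00  6.94201896e-04  2.98404785e+00]
to saddle in tool [-1.880e+02  6.243e+02 -2.000e-01]
```

View pics/w11.png

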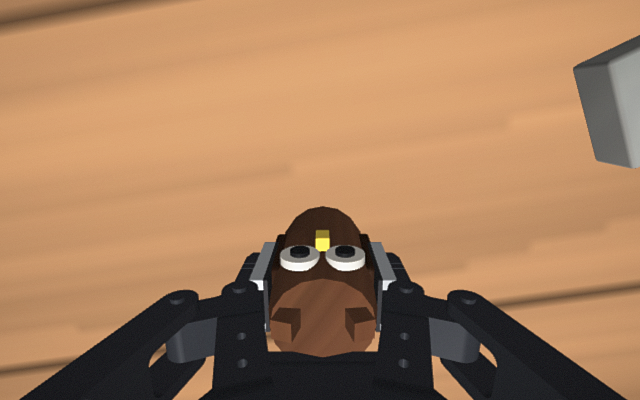

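Wrist view: the owl sits symmetric between the pads (eyes at 300/345, 257). I lift it and carry it to the saddle.

Call:
drive_tool:
  plan:
    - {"delta_pos": [0, 0, -4], "twist": [0, 0, 0]}
    - {"delta_pos": [0, 0, -8], "twist": [0, 0, 0]}
    - {"delta_pos": [0, 1, -12], "twist": [0, 0, 0]}
    - {"delta_pos": [-1, 4, -15], "twist": [0, 0, 0]}
    - {"delta_pos": [-2.4, 8, -15], "twist": [0, 0, 0]}
    - {"delta_pos": [-3.6, 12, -15], "twist": [0, 0, 0]}
    - {"delta_pos": [-4.8, 16, -15], "twist": [0, 0, 0]}
    - {"delta_pos": [-6, 20, -15], "twist": [0, 0, 0]}
    - {"delta_pos": [-7.2, 24, -15], "twist": [0, 0, 0]}
    - {"delta_pos": [-8.4, 28, -15], "twist": [0, 0, 0]}
    - {"delta_pos": [-9.6, 32, -15], "twist": [0, 0, 0]}
    - {"delta_pos": [-10.8, 36, -15], "twist": [0, 0, 0]}

```text
time: 27.85
tcp_pos: [518.9, 38.9, 169.9]
ee_rot: [-3.142, 0.0, 2.984]
force: [0.9, -0.6, -1.1]
finger_gap: 0.468
gripper_force: 41.3
```

Call:
drive_tool:
  plan:
    - {"delta_pos": [-1.2, 4, 0], "twist": [0, 0, 0]}
    - {"delta_pos": [-2.4, 8, 0], "twist": [0, 0, 0]}
    - {"delta_pos": [-3.6, 12, 0], "twist": [0, 0, 0]}
    - {"delta_pos": [-4.8, 16, 0], "twist": [0, 0, 0]}
    - {"delta_pos": [-6, 20, 0], "twist": [0, 0, 0]}
    - {"delta_pos": [-7.2, 24, 0], "twist": [0, 0, 0]}
    - {"delta_pos": [-8, 26.4, 1], "twist": [0, 0, 0]}
    - {"delta_pos": [-8, 26.4, 3], "twist": [0, 0, 0]}
    - {"delta_pos": [-8, 26.4, 4], "twist": [0, 0, 0]}
    - {"delta_pos": [-8, 26.4, 4], "twist": [0, 0, 0]}
    - {"delta_pos": [-8, 26.4, 4], "twist": [0, 0, 0]}
    - {"delta_pos": [-8, 26.4, 4], "twist": [0, 0, 0]}

```text
time: 29.05
tcp_pos: [639.5, 285.0, 131.1]
ee_rot: [3.141, 0.001, 2.983]
force: [-0.5, 1.0, -0.6]
finger_gap: 0.468
gripper_force: 41.3
```

```bash
cat > sad.py <<'E'
from h import *
def sad(f):
    w=cloud(f); h=cv2.cvtColor(f["color"],cv2.COLOR_RGB2HSV)
    m=(h[:,:,0]>18)&(h[:,:,0]<34)&(h[:,:,1]>150)&(abs(w[:,:,2]-70)<5)&(abs(w[:,:,0]-639)<55)&(abs(w[:,:,1]-285)<55)
    return m.sum(),cv2.minAreaRect(w[m][:,:2].astype(np.float32)) if m.sum()>9 else 0
E
python3 - <<'E'
from sad import *
for n in ("wrist","scene"):
    f=grab(n); save(f,n+"12.png"); print(n,sad(f))
s=env.sense(); print(s["tcp_pos"],s["ee_rot"],s["force"])
E
```

```text
wrist (np.int64(5028), ((631.1493530273438, 287.4481201171875), (64.0801773071289, 48.391990661621094), 81.40129089355469))
scene (np.int64(426), ((639.6317749023438, 286.5465087890625), (64.50049591064453, 67.55892181396484), 80.82032775878906))
[639.51065731 285.12495708 131.00429678] [3.14081119e+00 1.39604497e-03 2.98348633e+00] [ 0.36375125 -0.39970541 -1.85395502]
```

View pics/wrist12.png

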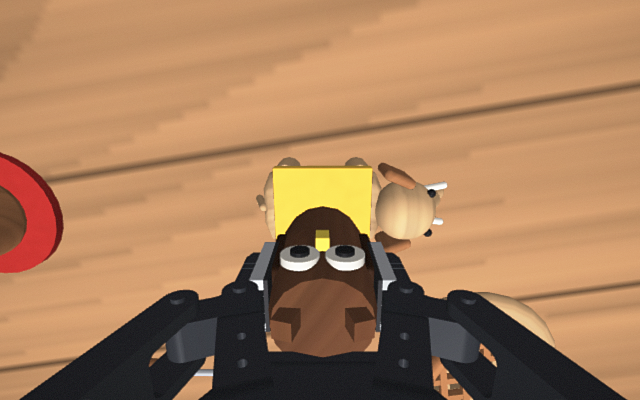

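Call:
drive_tool:
  plan:
    - {"delta_pos": [0, 0, 1.2], "twist": [0, 0, 0]}
    - {"delta_pos": [0, 0, 2.4], "twist": [0, 0, 0]}
    - {"delta_pos": [0, 0, 3.4], "twist": [0, 0, 0]}
    - {"delta_pos": [0, 0, 3.95], "twist": [0, 0, 0]}
    - {"delta_pos": [0, 0, 3.95], "twist": [0, 0, 0]}
    - {"delta_pos": [0, 0, 3.95], "twist": [0, 0, 0]}
    - {"delta_pos": [0, 0, 3.95], "twist": [0, 0, 0]}
    - {"delta_pos": [0, 0, 3.95], "twist": [0, 0, 0]}

```text
time: 29.95
tcp_pos: [638.3, 285.1, 90.6]
ee_rot: [-3.141, -0.001, 2.984]
force: [-5.5, -2.0, 9.6]
finger_gap: 0.466
gripper_force: 42.2
```

Call:
drive_tool:
  plan:
    - {"delta_pos": [0, 0, 0], "twist": [0, 0, 0]}
    - {"delta_pos": [0, 0, 0], "twist": [0, 0, 0]}
    - {"delta_pos": [0, 0, 0], "twist": [0, 0, 0]}
    - {"delta_pos": [0, 0, 0], "twist": [0, 0, 0]}
    - {"delta_pos": [0, 0, 0], "twist": [0, 0, 0]}
    - {"delta_pos": [0, 0, 0], "twist": [0, 0, 0]}
    - {"delta_pos": [0, 0, 0], "twist": [0, 0, 0]}
    - {"delta_pos": [0, 0, -4], "twist": [0, 0, 0]}
    - {"delta_pos": [0, 0, -8], "twist": [0, 0, 0]}
    - {"delta_pos": [4, 0, -12], "twist": [0, 0, 0]}
    - {"delta_pos": [8, 0, -12], "twist": [0, 0, 0]}
    - {"delta_pos": [12, 0, -12], "twist": [0, 0, 0]}
  claw: 1

```text
time: 31.15
tcp_pos: [519.8, 304.6, 212.0]
ee_rot: [3.14, 0.003, 2.984]
force: [-0.7, 0.5, -1.4]
finger_gap: 1.003
gripper_force: 0.0
```

Call:
drive_tool:
  plan:
    - {"delta_pos": [4, 0, 0], "twist": [0, 0, 0]}
    - {"delta_pos": [8, 0, 0], "twist": [0, 0, 0]}
    - {"delta_pos": [12, 0, 0], "twist": [0, 0, 0]}
    - {"delta_pos": [16, 3, 0], "twist": [0, 0, 0]}
    - {"delta_pos": [20, 6, 0], "twist": [0, 0, 0]}
    - {"delta_pos": [22, 8, 0], "twist": [0, 0, 0]}
    - {"delta_pos": [22, 8, 0], "twist": [0, 0, 0]}
    - {"delta_pos": [22, 8, 0], "twist": [0, 0, 0]}

```text
time: 31.95
tcp_pos: [315.4, 417.9, 210.4]
ee_rot: [-3.142, 0.0, 2.986]
force: [0.6, 0.5, -0.5]
finger_gap: 1.0
gripper_force: 0.0
```

```bash
python3 - <<'E'
from sad import *
for n in ("top","scene"):
    f=grab(n); save(f,n+"13.png"); print(n,sad(f),"owl",rim(f,639,285,143,35,5),"orange",rim(f,614,3,120,25,5),"man",rim(f,631,-274,105,35,6),"cup",rim(f,344,298,55,45,4))
print(env.sense()["tcp_pos"])
a=cv2.imread("pics/scene13.png")[100:340,140:500]; cv2.imwrite("pics/final.png",cv2.resize(a,(800,533),interpolation=3))
E
```

```text
top (np.int64(259), ((636.938720703125, 283.3057861328125), (63.30223846435547, 64.6980972290039), 80.61492156982422)) owl (152, np.float64(636.2), np.float64(283.2), np.float64(17.8), np.float64(140.6)) orange (57, np.float64(613.0), np.float64(2.8), np.float64(15.3), np.float64(119.4)) man (162, np.float64(629.7), np.float64(-275.8), np.float64(20.0), np.float64(105.0)) cup (111, np.float64(344.8), np.float64(297.5), np.float64(31.2), np.float64(54.0))
scene (np.int64(280), ((640.1587524414062, 286.87933349609375), (66.01958465576172, 66.19713592529297), 81.14118194580078)) owl (143, np.float64(640.3), np.float64(286.5), np.float64(17.5), np.float64(141.8)) orange (71, np.float64(616.6), np.float64(5.5), np.float64(15.4), np.float64(119.5)) man (177, np.float64(632.3), np.float64(-272.7), np.float64(20.3), np.float64(105.0)) cup (86, np.float64(348.3), np.float64(300.6), np.float64(31.5), np.float64(54.4))
[316.2729445  417.13583092 210.27601967]
```

View pics/final.png

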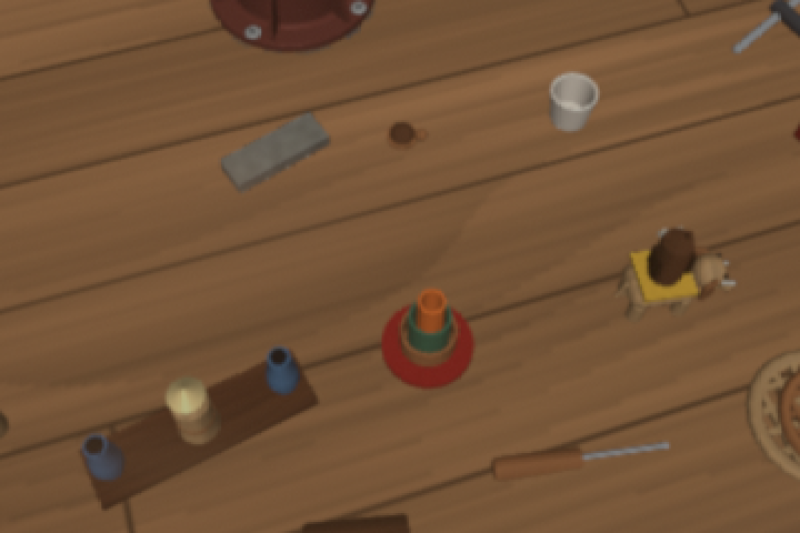

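Everything is in place: pots nested on the stand (430,330), man between the vases (195,410), owl on the saddle (670,258), cup unmoved (573,100). All measured offsets are about 1 mm or less.

```bash
python3 -c "
from cell import env
print(env.job_done())"
```

```text
the job is handed in; nothing more can be done
None
```

The job is handed in: the three pots are nested on the red stand, the man stands midway between the vases, the owl is centred on the saddle (offsets about 1 mm or less in the final camera check), and the cup was left where it stood.

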